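# Swing the bench magnifier through the hood and stop it over the repair

### The arm

A 6-joint arm with a two-finger parallel gripper is mounted at the origin on the work surface. World frame = base frame: x ahead of the robot, y to its left, z up, the work surface at z = 0. Lengths are in m, angles in rad, forces in N, time in s.
With the tool pointing down it reaches from about 0.375 to 0.9 m from the base axis. Payload 3.1 kg.
Tool frame: the origin (TCP) lies midway between the tips of the shut fingers; the grasp point (between the pads) lies 19 mm behind it; z points along the fingers, y is the line along which they close (so a half turn about z gives the same grasp; the last joint's range is limited). The gripper opens to 87 mm and grips with 3 to 60 N. Pads are 19 mm wide; open, the fingers measure 117 mm over their backs; the gripper's body (75 mm by 190 mm) begins 51 mm behind the grasp point.
Start: joints at [-1.482, 0.527, 1.433, -0, 1.181, -0.178], TCP at [0.165, -0.603, 0.223] pointing down, gripper open.
Joint ranges: [-3.08, 3.08], [-0.75, 2.2], [0.22, 2.44], [-1.43, 4.57], [0, 2.65], [-2.85, 2.85]. Speed limits (rad/s): [2.79, 2.79, 3.14, 3.14, 3.14, 3.14].

### API

Orientations are given as a unit quaternion [x, y, z, w].
In Python, from rig import robot gives the robot as it stands.
- The arm moves only by the shell command python3 -m jog 'ROWS' [FORCE]. ROWS is a JSON object of lists of equal length, an entry for each row: "dp": the shift along the tool's x, y, z in mm, a list of three; "delta_rot": the turn, a rotation vector about the tool's x, y, z in rad, a list of three; "gripper": the opening, from -1 (shut) to 1 (fully open). A call has 1 to 12 rows; each row is the pose to reach, as a shift and turn from the pose commanded when the call began, along the tool's axes at that moment; what a row does not reach only later rows make up. A row lasts 1/10 s, in which the tool goes at most 50 mm and 8.59 degrees, less where a joint would pass 70% of its speed; a pose out of reach is approached as far as the arm can. A call with a gripper value outside its range is refused whole. The fingers move at their own pace and stop on an object; FORCE is the grip in N (left out, the last holds). Time passes only in rows, so rows that repeat a pose let the fingers close. It gives the time, the measured TCP pose, the force, the opening and the grip force at its end, in the units of the state.
- robot.get_obs(): the state, without advancing time (a new reading comes with each control period).
- robot.camera(name): name is "side" or "top"; returns the picture (384x512x3 uint8, red, green, blue); there is no depth.
- robot.camera_model(name): a dict with "fx", "fy", "cx", "cy" (pixels), "xyz" and "orientation" of the camera in the world. Camera axes: x right, y down, z forward; pixel columns grow to the right and rows downward; lengths in m; the calibration is good to about 2 mm. A picture is of the moment at which its call begins. camera_model takes no time and is no camera call.
- robot.hand_in(): hands the job in; it is judged then, once.
Trained networks look in the newest picture that a camera, given by its name, has taken for a name from the list of things; names that differ only in an ending like _2 or _b are one class to them, and where a whole thing is asked for, a point or a joint stands for the part that bears it (a point fixed in the world has none). Each returns a list of dicts, best first, with "score" (0 to 1); they miss things now and then, are a little off and sometimes report something else, mostly with a low value. They report only what shows in the picture. A call takes as long as a camera call. They do not tell look-alikes from the thing itself.
- robot.search_frame(name, camera): "rect" ([left, top, right, bottom] in pixels, round what is visible of it).
The state is a dict: "time": time; "q": joint angles; "joint_velocities": joint speeds; "joint_torque": joint torques, N m; "position": TCP position; "tool_rot": TCP orientation; "ft_force": force on the tool from outside, world axes, zero at the start; "moment": the same for the moment, N m; "grip_width": finger opening in m; "grip_force": force on a finger pad.
Only numpy, scipy, OpenCV 4.12 (cv2) and the standard library are available. Lean on these libraries where they do the work, as an engineer would, in place of code of your own. Each camera call takes 0.05 s, during which the arm holds its last target. There are 200 camera calls.

### The job

The heavy magnifier on the bench's swing arm is parked on the robot's right; swing it through under the clear hood to the left and bring it to rest with its lens centred over the white repair spot on the dark panel, then let go of it. It keeps coasting when it is pushed: bump or push it only on the black rubber ring of its head and only gently, brake it by hand so that it never runs into its left end stop, keep off the glass and the swing bar, and leave the things on the bench undisturbed.

Things in the scene. Friction and masses are not known exactly. Their poses are not given: they have to be found in the camera images.
- stand: Steel column with a clear hood; axes parallel to the world's, origin at bench height 400 mm before (-x) the column's axis, which is the upright hinge axis. Hood plate: y -100 to 100 mm, x -145 to 455, 128 to 135 mm above the bench; clear wall at its near end down to the bench. The head passes below the plate, the gripper cannot follow. Pens lie fixed on it at x 300 to 380, to 150 mm high.
- lens_centre (a point): Centre of the head, on the lens axis, 70 mm above the bench: at hinge axis + 460 mm * (-cos a, sin a), a = swing angle, positive to the robot's left (+y), 0 mid-hood. Parked at a = -0.62 to -0.48; end stops at -0.80 and +0.88 (stay 0.02 rad short of the left one).
- head: Heavy round head: black rubber ring with yellow stripe, upright cylinder 110 mm across, 40 to 100 mm above the bench, nominal 2.6 kg (0.75 to 1.3 times); origin at bench height straight below point lens_centre. The only part to push. Contact force stays under 6 N: meet it with less than about 0.04 m/s difference in speed.
- lens: Glass lens in a silver rim on top of the head, 92 mm across, its top 106 mm above the bench. Not to be touched. Origin at bench height under its centre.
- swing_bar: Level aluminium bar, 28 mm wide, from the hinge to 420 mm from it, over the head's inner rim, 106 to 120 mm above the bench. Not to be touched. Origin 290 mm from the hinge axis at bench height. Bar and head turn together: nominal 0.60 kg m2 about the hinge (2.9 kg at the head), dry friction 0.022 N m (0.05 N at the head), damping 0.025 N m s/rad: it coasts 0.5 m from 0.15 m/s.
- spot (a point): White repair spot, 32 mm across, on top (20 mm above the bench) of the fixed dark wooden panel (150 mm radially x 130 mm) on a green mat left of the hood. It lies 460 mm from the hinge axis, on the lens centre's arc, at a swing-arm angle of 0.48 to 0.64 rad; the lens centre ends straight above it, within 25 mm.
- water_bottle: Loose white bottle with black cap, 52 mm across, 150 mm high, a bystander on the robot's left. Origin under its centre.
- pens_brown: Loose steel pen cup with brown markers, 84 mm across, 150 mm high, bystander on the right. Origin under its centre.
- pens_tan: Loose steel pen cup with tan markers, 84 mm across, 150 mm high, bystander on the right. Origin under its centre.
- paper_cup: Loose white paper cup, 72 mm across, 85 mm high, bystander on the left. Origin under its centre.
Things that resemble listed ones, but are neither listed nor needed, are in the scene too. Of the things shaped like the part that bears spot, the dark wooden one is meant.

How it is judged:
On the way, in this order (a step that is already met when the one before it is completed fails the run):
1. the head comes out from under the hood on the left (y of lens_centre in the frame of stand above 0.11 m), for 0.05 s.
2. the lens stands at rest over the white spot for a second (horizontal distance between lens_centre and spot below 0.025 m and angular speed of head below 0.03 rad/s), for 1 s.
At the end, for the whole second after the job is handed in: The lens centre is within 25 mm (horizontally) of the white spot and the swing arm turns slower than 0.03 rad/s, touched by nothing (all of step 2 and contact force between head and anything else below 0.2 N).
It fails at once if the head is bumped or pushed harder than 6 N (contact force between head and anything else above 6 N).
It fails at once if the swing arm runs into its left end stop (y of lens_centre in the frame of stand above 0.3487 m).
It fails at once if the robot touches the glass (contact force between lens and anything else above 0.5 N).
It fails at once if the robot touches the swing bar (contact force between swing_bar and anything else above 0.5 N).
It fails at once if a thing on the bench is disturbed (distance of any of water_bottle, pens_brown, pens_tan, paper_cup from where it was at the start of the episode above 0.02 m).
It also fails if it takes over 38 s, if anything falls off the work surface, if the arm or the gripper's body presses on something with over 40 N, if the wrist force passes 120 N, or if a joint passes its speed limit or range.

## Working session

There is one attempt and no reset: what is moved stays moved. The work goes in short steps, Python scripts to look and compute and a shell command to move; the robot and the scene stay as the last step left them, time stands still between calls to the robot, and variables do not carry over. Pictures are saved under pics/ and viewed, at most 10 in all, crops included, and the job is handed in when it is done.

```bash
ls; mkdir -p pics; python3 - <<'E'
from rig import robot
import cv2
o=robot.get_obs();print({k:(v if not hasattr(v,'round') else v) for k,v in o.items()})
for c in("top","side"):
    im=robot.camera(c);cv2.imwrite(f"pics/{c}0.png",im[:,:,::-1]);print(c,robot.camera_model(c))
    for n in("stand","head","lens","swing_bar","spot","water_bottle","pens_brown","pens_tan","paper_cup"):
        try:print(n,[(d['score'],d['rect']) for d in robot.search_frame(n,c)][:4])
        except Exception as e:print(n,e)
E
```

```text
pics
{'time': 0.0, 'q': array([-1.48150381e+00,  5.28465013e-01,  1.43385841e+00, -3.41214786e-06,
        1.18135845e+00, -1.78497586e-01]), 'joint_velocities': array([ 9.14113034e-04,  5.56446849e-04, -5.72159729e-05,  5.72356667e-04,
        2.15808717e-04,  3.09305888e-03]), 'joint_torque': array([ 5.60732303e-05, -4.40035951e+01, -1.76594371e+01,  6.32677088e-02,
        5.82945021e-02, -1.64955268e-04]), 'position': array([ 0.16534124, -0.60200901,  0.22158628]), 'tool_rot': array([ 9.91048814e-01,  1.33495906e-01,  4.50005805e-05, -1.04363822e-03]), 'ft_force': array([-0.07665636,  0.19749091, -0.12047222]), 'moment': array([-0.0011731 , -0.03467315,  0.02667865]), 'grip_force': 0.0, 'grip_width': 0.08700247202172359}
top {'fx': 457.4808167057549, 'fy': 457.4808167057549, 'cx': 263.28146474217516, 'cy': 195.15900319495285, 'xyz': array([ 0.24382328, -0.0117999 ,  1.67120837]), 'orientation': array([ 0.71268836, -0.69688748,  0.05890626, -0.05434333])}
stand [(0.82, [237.6, 67.0, 344.7, 237.2])]
head [(0.83, [313.8, 181.0, 349.7, 211.9])]
lens [(0.66, [319.0, 180.5, 344.0, 208.
[... 520 characters left out ...]
6899366, 'cy': 190.2439839444489, 'xyz': array([ 0.44324093, -0.60640105,  1.67508404]), 'orientation': array([ 0.9831973 , -0.05244475,  0.01346646, -0.17433094])}
stand [(0.63, [206.2, 150.4, 385.3, 270.7])]
head [(0.58, [241.5, 238.9, 275.5, 273.1])]
lens [(0.86, [243.9, 242.7, 275.5, 264.7])]
swing_bar [(0.58, [265.8, 209.6, 324.1, 245.7])]
spot [(0.83, [286.0, 118.4, 323.8, 154.1]), (0.78, [218.6, 129.2, 267.8, 161.7]), (0.65, [157.0, 121.3, 203.8, 153.5]), (0.61, [239.8, 237.3, 274.9, 272.0])]
water_bottle [(0.53, [192.1, 79.5, 208.4, 108.9])]
pens_brown [(0.69, [224.6, 320.1, 250.2, 347.5])]
pens_tan [(0.59, [198.6, 288.8, 227.2, 314.2])]
paper_cup [(0.72, [222.3, 63.3, 239.4, 90.4])]
```

```bash
python3 - <<'E'
import cv2,numpy as np
a=cv2.imread("pics/top0.png")[50:300,90:430];b=cv2.imread("pics/side0.png")[50:360,140:400]
cv2.imwrite("pics/topc.png",cv2.resize(a,None,fx=2.35,fy=2.35,interpolation=cv2.INTER_CUBIC))
cv2.imwrite("pics/sidec.png",cv2.resize(b,None,fx=1.9,fy=1.9,interpolation=cv2.INTER_CUBIC))
E
```

```text
(no output)
```

View pics/topc.png

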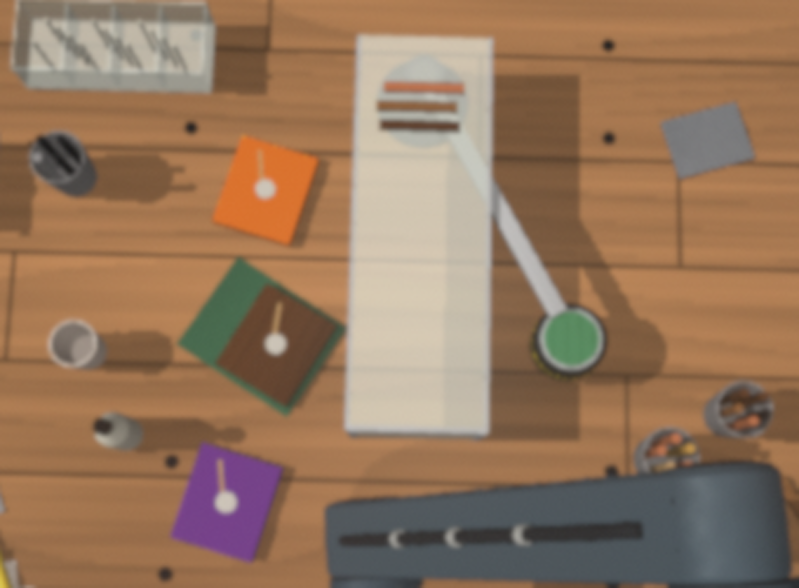

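View pics/sidec.png

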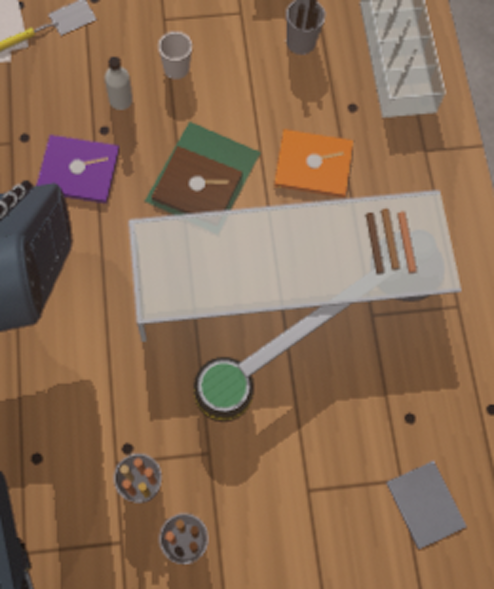

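The top view shows the green lens at crop (570,340), which is about full-frame (332.6,194.7). The dark wooden panel's spot is at crop (275,344), or (207,196.4). The hood corners are at crop (358,35), (493,38), (489,436) and (345,432). The side view agrees, with the brown/green panel in the middle and orange and purple decoys either side of it. Next I'll locate these in world coordinates.

```bash
cat > h.py <<'E'
import numpy as np,cv2
from rig import robot
from scipy.spatial.transform import Rotation as R
def ray(c,uv):
    m=robot.camera_model(c);d=R.from_quat(m['orientation']).apply([(uv[0]-m['cx'])/m['fx'],(uv[1]-m['cy'])/m['fy'],1]);return np.array(m['xyz']),d
def onz(c,uv,z):
    p,d=ray(c,uv);return (p+d*(z-p[2])/d[2])[:2]
def cen(im,mask,box):
    l,t,r,b=box;k=np.zeros(mask.shape,bool);k[t:b,l:r]=mask[t:b,l:r];n,lab,st,ce=cv2.connectedComponentsWithStats(k.astype(np.uint8));i=1+st[1:,4].argmax();return ce[i],st[i,4]
def green(im):
    i=im.astype(int);return (i[:,:,1]>i[:,:,0]+25)&(i[:,:,1]>i[:,:,2]+10)
def white(im):return im.min(2)>140
def lens(c,box):
    im=robot.camera(c);uv,n=cen(im,green(im),box);return onz(c,uv,.105),n,uv
E
python3 - <<'E'
from h import *
B={"top":((310,170,355,220),(195,180,222,212)),"side":((235,230,285,280),(232,135,258,158))}
S=[];L=[]
for c in B:
    im=cv2.imread(f"pics/{c}0.png")[:,:,::-1]
    u,n=cen(im,green(im),B[c][0]);L.append(onz(c,u,.105));print(c,'lens',u,n,L[-1])
    u,n=cen(im,white(im),B[c][1]);S.append(onz(c,u,.02));print(c,'spot',u,n,S[-1])
P=[onz("top",(90+x/2.35,50+y/2.35),.135) for x,y in((358,35),(493,38),(489,436),(345,432))]
Q=[onz("side",(140+x/1.9,50+y/1.9),.135) for x,y in((440,192),(459,291),(141,321),(129,221))]
print(np.round(P,3),np.round(Q,3))
s=np.mean(S,0);l=np.mean(L,0);m=(s+l)/2;d=l-s;D=np.linalg.norm(d);nrm=np.array([-d[1],d[0]])/D
H=m+nrm*np.sqrt(.46**2-D*D/4)*np.sign(nrm[0]);print('spot',s,'lens',l,'hinge',H)
for p in(s,l):print('a',np.arctan2(p[1]-H[1],H[0]-p[0]))
print('plate ctr',np.mean(P+Q,0),'-> hinge',np.mean(P+Q,0)+[.245,0])
for n,z,t,sd in(("water_bottle",.075,(134,227,151,239),(192,79.5,208.4,108.9)),("pens_brown",.1,(387.9,210.9,418,236),(224.6,320,250,347.5)),("pens_tan",.1,(359.5,233,386,256),(198.6,288.8,227,314)),("paper_cup",.045,(110,187,135.5,208.7),(222,63.3,239.4,90.4))):
    print(n,onz("top",((t[0]+t[2])/2,(t[1]+t[3])/2),z),onz("side",((sd[0]+sd[2])/2,(sd[1]+sd[3])/2),z))
E
```

```text
top lens [332.7284264  193.69796954] 394 [ 0.50792207 -0.26027635]
top spot [206.69230769 195.86538462] 52 [0.50358003 0.18697371]
side lens [257.3892944  252.45012165] 411 [ 0.50784291 -0.26341408]
side spot [243.53488372 146.06976744] 43 [0.50425124 0.18364299]
[[ 0.961  0.066]
 [ 0.961 -0.139]
 [ 0.358 -0.139]
 [ 0.359  0.067]] [[ 0.964  0.06 ]
 [ 0.96  -0.142]
 [ 0.371 -0.137]
 [ 0.364  0.062]]
spot [0.50391564 0.18530835] lens [ 0.50788249 -0.26184522] hinge [ 0.90789007 -0.03470223]
a 0.49869954859041804
a -0.5164417673369571
plate ctr [ 0.66223248 -0.03775001] -> hinge [ 0.90723248 -0.03775001]
water_bottle [0.35898276 0.39805494] [0.35391236 0.40155732]
pens_brown [ 0.41020953 -0.50356647] [ 0.4134185  -0.52184216]
pens_tan [ 0.33546965 -0.3978966 ] [ 0.3423706  -0.41073162]
paper_cup [0.48549726 0.48450158] [0.48247976 0.48964716]
```

```bash
python3 -m jog '{"dp":[[35,-12,0],[80,-27,0],[125,-42,0],[170,-57,0],[215,-72,0],[260,-87,0],[305,-102,0],[350,-117,0],[385,-129,0],[403,-135,0],[403,-135,0]],"delta_rot":[[0,0,0.06],[0,0,0.13],[0,0,0.2],[0,0,0.268],[0,0,0.268],[0,0,0.268],[0,0,0.268],[0,0,0.268],[0,0,0.268],[0,0,0.268],[0,0,0.268]],"gripper":[-1,-1,-1,-1,-1,-1,-1,-1,-1,-1,-1]}'
```

```text
time: 2.1
position: [0.5205, -0.3639, 0.2225]
tool_rot: [1.0, 0.002, 0.0, -0.0]
ft_force: [-0.4, 0.1, -0.2]
grip_width: 0.0071
grip_force: 0.0
```

```bash
python3 -m jog '{"dp":[[0,0,35],[0,0,80],[0,0,120],[0,0,140],[0,0,145],[0,0,145]],"delta_rot":[[0,0,0],[0,0,0],[0,0,0],[0,0,0],[0,0,0],[0,0,0]],"gripper":[-1,-1,-1,-1,-1,-1]}'; python3 - <<'E'
from h import *
for c,b in(("top",(300,160,360,225)),("side",(225,220,290,285))):
    print(lens(c,b)); cv2.imwrite(f"pics/{c}1.png",robot.camera(c)[:,:,::-1])
a=cv2.imread("pics/top1.png")[130:280,260:460];b=cv2.imread("pics/side1.png")[200:350,180:380]
cv2.imwrite("pics/c1.png",np.hstack([cv2.resize(i,None,fx=2,fy=2,interpolation=2) for i in(a,b)]))
E
```

```text
time: 2.7
position: [0.5174, -0.3665, 0.0771]
tool_rot: [1.0, -0.001, -0.001, -0.0]
ft_force: [-0.0, -0.0, 0.4]
grip_width: 0.0004
grip_force: 0.0Traceback (most recent call last):
  File "<stdin>", line 3, in <module>
  File "h.py", line 14, in lens
    im=robot.camera(c);uv,n=cen(im,green(im),box);return onz(c,uv,.105),n,uv
                            ~~~^^^^^^^^^^^^^^^^^^
  File "h.py", line 9, in cen
    l,t,r,b=box;k=np.zeros(mask.shape,bool);k[t:b,l:r]=mask[t:b,l:r];n,lab,st,ce=cv2.connectedComponentsWithStats(k.astype(np.uint8));i=1+st[1:,4].argmax();return ce[i],st[i,4]
                                                                                                                                          ~~~~~~~~~~~~~~~^^
ValueError: attempt to get argmax of an empty sequence
```

```bash
python3 - <<'E'
from h import *
s=robot.camera("side")
t=robot.camera("top")
for c,i in(("side",s),("top",t)):
    try:
        uv,n=cen(i,green(i),(225,130,290,285) if c=="side" else (220,160,360,225));print(c,uv,n,onz(c,uv,.105))
    except ValueError:print(c,'none')
cv2.imwrite("pics/c1.png",np.hstack([cv2.resize(t[60:290,130:400],(400,340)),cv2.resize(s[100:340,150:400],(400,340))])[:,:,::-1])
E
```

```text
side [262.87272727 133.61818182] 165 [0.57895784 0.18710832]
top none
```

View pics/c1.png

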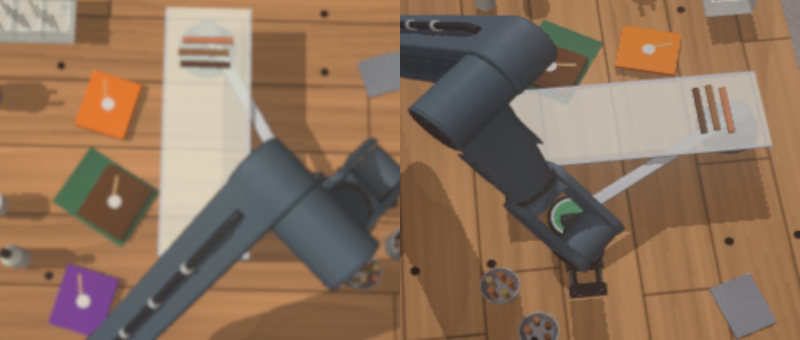

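```bash
python3 -m jog '{"dp":[[0,-8,0],[0,-14,0],[0,-18,0],[0,-21,0],[0,-24,0],[0,-27,0],[0,-30,0],[0,-33,0],[0,-36,0]],"delta_rot":[[0,0,0],[0,0,0],[0,0,0],[0,0,0],[0,0,0],[0,0,0],[0,0,0],[0,0,0],[0,0,0]],"gripper":[-1,-1,-1,-1,-1,-1,-1,-1,-1]}'
```

```text
time: 3.75
position: [0.5183, -0.3297, 0.0775]
tool_rot: [1.0, -0.0, -0.0, -0.0]
ft_force: [0.4, 0.6, -0.6]
grip_width: 0.0005
grip_force: 0.0
```

```bash
python3 - <<'E'
from h import *
s=robot.camera("side");o=robot.get_obs();print(o['position'],o['ft_force'])
cv2.imwrite("pics/c2.png",cv2.resize(s[180:320,190:330],(600,600),interpolation=2)[:,:,::-1])
E
```

```text
[ 0.51818094 -0.3290383   0.0774321 ] [0.42543148 0.26946566 0.1174237 ]
```

View pics/c2.png

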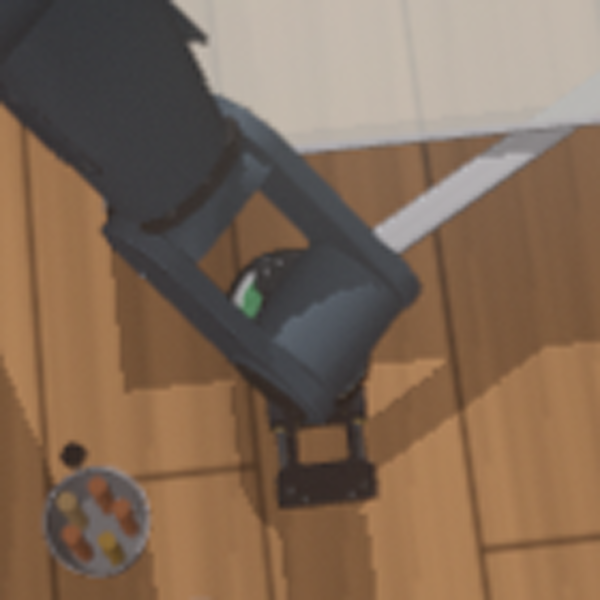

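```bash
python3 -m jog '{"dp":[[0,-3,0],[-1,-6,0],[-2,-9,0],[-4,-12,0],[-5,-15,0],[-7,-18.5,0],[-8.5,-22.5,0],[-10,-27,0],[-12.5,-32,0],[-15,-37.5,0],[-17,-43.5,0],[-19.5,-50,0]],"delta_rot":[[0,0,0],[0,0,0],[0,0,0],[0,0,0],[0,0,0],[0,0,0],[0,0,0],[0,0,0],[0,0,0],[0,0,0],[0,0,0],[0,0,0]],"gripper":[-1,-1,-1,-1,-1,-1,-1,-1,-1,-1,-1,-1]}'; python3 -c "
from rig import robot
o=robot.get_obs();print(o['position'],o['ft_force'])"
```

```text
time: 5.0
position: [0.4987, -0.2793, 0.0776]
tool_rot: [1.0, -0.0, 0.0, -0.0]
ft_force: [-0.9, -0.9, 0.3]
grip_width: 0.0005
grip_force: 0.2
[ 0.49866412 -0.27930268  0.07756529] [-0.87990846 -0.89149672  0.31698135]
```

```bash
python3 -m jog '{"dp":[[-3,-7.3,0],[-6,-15.3,0],[-9,-24.1,0],[-12,-33.6,0],[-15,-43.9,0],[-18,-54.9,0],[-21,-66.7,0],[-24,-79.2,0],[-26,-92.4,0],[-28,-106.4,0],[-28,-110,-10],[-28,-110,-50]],"delta_rot":[[0,0,0],[0,0,0],[0,0,0],[0,0,0],[0,0,0],[0,0,0],[0,0,0],[0,0,0],[0,0,0],[0,0,0],[0,0,0],[0,0,0]],"gripper":[-1,-1,-1,-1,-1,-1,-1,-1,-1,-1,-1,-1]}'; python3 -c "
from rig import robot
o=robot.get_obs();print(o['position'],o['ft_force'])"
```

```text
time: 6.2
position: [0.4684, -0.1674, 0.1256]
tool_rot: [1.0, 0.0, -0.004, -0.002]
ft_force: [0.3, -0.6, -0.0]
grip_width: 0.0004
grip_force: 0.0
[ 0.46842807 -0.16736142  0.12555132] [ 0.28516296 -0.59199078 -0.02764821]
```

```bash
python3 -m jog '{"dp":[[0,0,-35],[0,-30,-45],[2,-79,-45],[4,-128,-45],[6,-177,-45],[8,-226,-45],[10,-265,-40],[12,-300,-15],[12,-333,20],[14,-362,50],[14,-370,50]],"delta_rot":[[0,0,0],[0,0,0],[0,0,0],[0,0,0],[0,0,0],[0,0,0],[0,0,0],[0,0,0],[0,0,0],[0,0,0],[0,0,0]],"gripper":[-1,-1,-1,-1,-1,-1,-1,-1,-1,-1,-1]}'; python3 - <<'E'
from h import *
for k in range(2):
  s=robot.camera("side");o=robot.get_obs();print(o['time'],o['position'])
  m=green(s);m[:,:205]=0
  n,lab,st,ce=cv2.connectedComponentsWithStats(m.astype(np.uint8))
  for i in range(1,n):
    if st[i,4]>25:print(st[i],ce[i],onz("side",ce[i],.105))
cv2.imwrite("pics/c3.png",cv2.resize(s[80:280,140:400],(780,600),interpolation=2)[:,:,::-1])
E
```

```text
time: 7.3
position: [0.4826, 0.2023, 0.0748]
tool_rot: [1.0, 0.002, -0.003, 0.0]
ft_force: [-1.2, 0.2, -0.0]
grip_width: 0.0006
grip_force: 0.0
7.35 [0.48385049 0.20231879 0.07655244]
[270   0  32   9 238] [284.65546218   3.36554622] [0.74142288 0.78849228]
[273  19  32   7 144] [287.99305556  21.48611111] [0.74290139 0.6935507 ]
[247 119  26  26 309] [259.28802589 129.49514563] [0.56744873 0.20581971]
[226 159  16   4  50] [233.66 160.7 ] [0.4588696  0.08755946]
7.4 [0.48494619 0.2011482  0.07778262]
[270   0  32   9 236] [284.68644068   3.33050847] [0.7415778 0.788663 ]
[273  19  32   7 143] [287.87412587  21.54545455] [0.74236767 0.69329955]
[248 119  26  26 307] [259.67100977 129.65798046] [0.56881449 0.20498361]
[225 158  18   6  70] [233.85714286 160.2       ] [0.45978145 0.08948848]
```

View pics/c3.png

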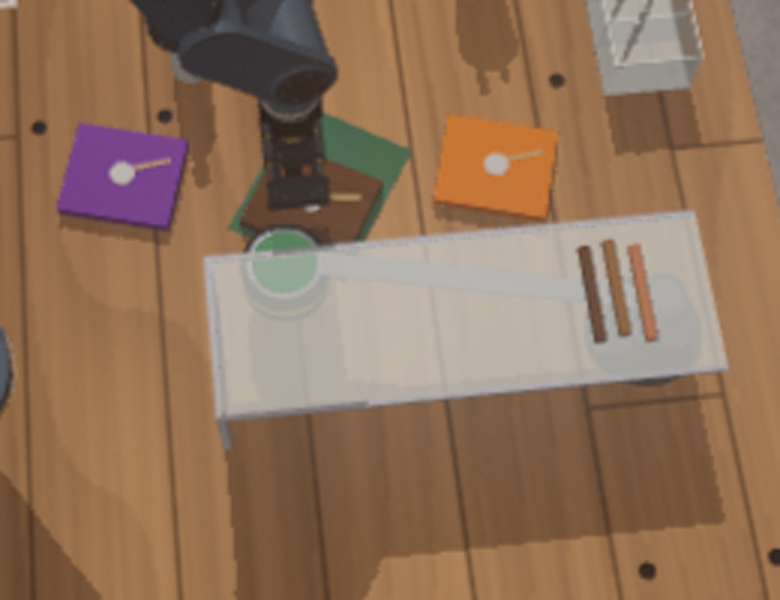

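The side view shows the head emerging under the hood's left edge, with the lens centre at full-frame (234,168). The finger is waiting clear of it at about (239,144). Next I'll measure the head's speed.

```bash
cat > m.py <<'E'
from h import *
def look():
  s=robot.camera("side");t=robot.get_obs()['time']-.05;i=s.astype(int)
  m=((i[:,:,1]>i[:,:,0]+8)&(i[:,:,1]>i[:,:,2]+3)&(i[:,:,1]>105)).astype(np.uint8)
  m[:,:205]=0;m[:,275:]=0;m[:118]=0;m[190:]=0
  n,lab,st,ce=cv2.connectedComponentsWithStats(m);k=1+st[1:,4].argmax();x,y,w,h,a=st[k]
  p=onz("side",(x+w/2-.5,y+h/2-.5),.105);an=np.arctan2(p[1]+.036,.908-p[0])
  print(round(t,2),st[k],'p',p.round(4),'a',an.round(4),'s',(.46*an).round(4),robot.get_obs()['position'].round(4),robot.get_obs()['ft_force'].round(1))
look()
E
python3 m.py
python3 -m jog '{"dp":[[0,0,0],[0,0,0]],"delta_rot":[[0,0,0],[0,0,0]],"gripper":[-1,-1]}' >/dev/null; python3 m.py
```

```text
7.4 [224 165  22  11 184] p [0.4585 0.0502] a 0.1895 s 0.0872 [0.4856 0.2003 0.0786] [-0.1  0.1  0.8]
7.65 [225 150  23  14 257] p [0.4691 0.1035] a 0.3078 s 0.1416 [0.4859 0.1992 0.0789] [0.5 1.3 0.3]
```

```bash
python3 - <<'E'
from h import *
s=robot.camera("side");print(robot.get_obs()['time'])
cv2.imwrite("pics/c4.png",cv2.resize(s[110:190,200:300],(800,600)[:1]+(640,) if 0 else (750,600),interpolation=2)[:,:,::-1])
E
python3 m.py
```

```text
7.75
7.75 [226 149  22  15 270] p [0.4711 0.1054] a 0.313 s 0.144 [0.4855 0.1994 0.0785] [-0.2 -0.2  0. ]
```

View pics/c4.png

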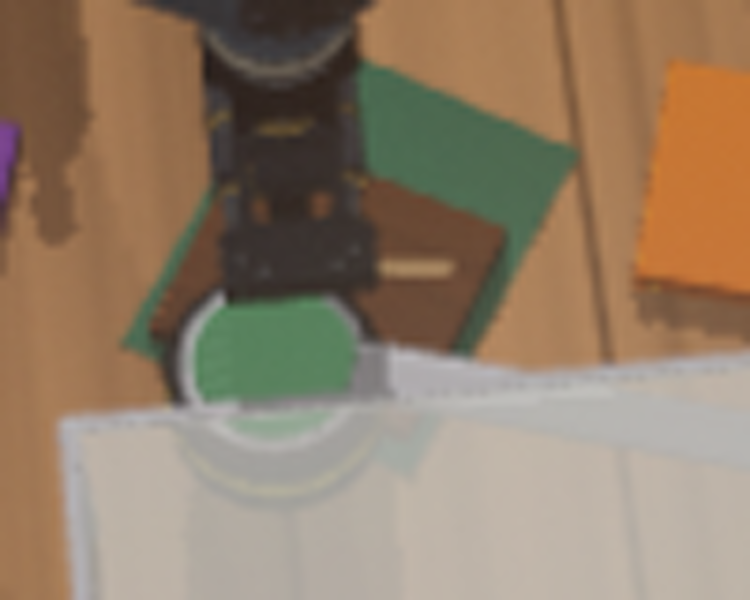

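The lens centre is at about full-frame (236.7,158), so y≈0.10. The finger sits right in front of it with a small gap. I'll retreat with the head and then brake it.

```bash
python3 -m jog '{"dp":[[2,-7,0],[6,-16,0],[10,-25,0],[14,-33,0],[18,-41,0],[22,-49,0],[26,-56.5,0],[29,-63,0],[32,-69,0],[35,-74,0],[37,-78,0],[39,-81,0]],"delta_rot":[[0,0,0],[0,0,0],[0,0,0],[0,0,0],[0,0,0],[0,0,0],[0,0,0],[0,0,0],[0,0,0],[0,0,0],[0,0,0],[0,0,0]],"gripper":[-1,-1,-1,-1,-1,-1,-1,-1,-1,-1,-1,-1]}'; python3 - <<'E'
from h import *
s=robot.camera("side");o=robot.get_obs();print(o['time'],o['position'],o['ft_force'])
cv2.imwrite("pics/c5.png",cv2.resize(s[100:180,200:300],(750,600),interpolation=2)[:,:,::-1])
E
```

```text
time: 9.0
position: [0.524, 0.2814, 0.0775]
tool_rot: [1.0, -0.0, -0.0, 0.0]
ft_force: [0.2, 0.2, 0.8]
grip_width: 0.0004
grip_force: 0.0
9.05 [0.52456906 0.28175963 0.07761682] [0.61227149 0.22970291 0.42834426]
```

View pics/c5.png

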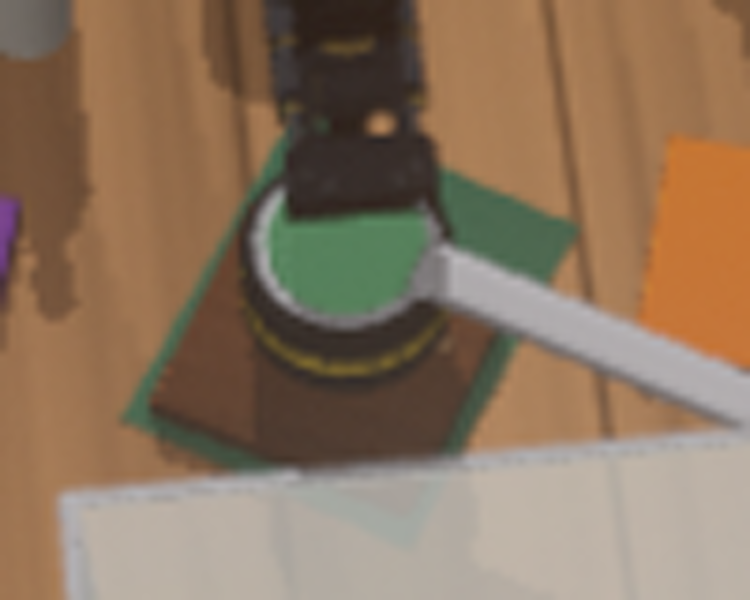

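The lens rim is centred near full-frame (245.6,131.7), so y≈0.197, which is roughly 12 mm past the spot. The finger is at its left edge. I'll measure this precisely by fitting the disc's left and bottom edges.

```bash
cat > fit.py <<'E'
from h import *
from scipy.optimize import least_squares
H=np.array([.908,-.036]);th=np.linspace(0,2*np.pi,90)
M=robot.camera_model("side");Ri=R.from_quat(M['orientation']).inv()
def proj(a,r):
    c=H+.46*np.array([-np.cos(a),np.sin(a)])
    p=Ri.apply(np.c_[c[0]+r*np.cos(th),c[1]+r*np.sin(th),0*th+.105]-M['xyz']);return np.c_[M['fx']*p[:,0]/p[:,2]+M['cx'],M['fy']*p[:,1]/p[:,2]+M['cy']]
def edges(im,box):
    i=im.astype(int);l,t,r,b=box
    g=(i[:,:,1]-i[:,:,0])[t:b,l:r]>25
    n,lab,st,_=cv2.connectedComponentsWithStats(g.astype(np.uint8));k=1+st[1:,4].argmax();x,y,w,h,_=st[k];return x+l-.5,y+t+h-.5,st[k]
def fit(im,box,r):
    L,B,s=edges(im,box)
    f=lambda a:[proj(a[0],r)[:,0].min()-L,proj(a[0],r)[:,1].max()-B]
    q=least_squares(f,[-.5 if box[1]>200 else .5]);return q.x[0],q.fun.round(2),s
if __name__=="__main__":
    im=cv2.imread("pics/side0.png")[:,:,::-1]
    for r in(.035,.037,.039,.041):print(r,fit(im,(235,230,285,280),r))
    for k in range(3):
        im=robot.camera("side");print(robot.get_obs()['time'],fit(im,(228,124,262,152),.038),robot.get_obs()['ft_force'].round(1))
E
python3 fit.py
```

```text
0.035 (np.float64(-0.5151345125828435), array([ 1.64, -1.17]), array([ 11,  12,  23,  22, 411], dtype=int32))
0.037 (np.float64(-0.5141348013889006), array([ 0.98, -0.7 ]), array([ 11,  12,  23,  22, 411], dtype=int32))
0.039 (np.float64(-0.5131122430522764), array([ 0.32, -0.23]), array([ 11,  12,  23,  22, 411], dtype=int32))
0.041 (np.float64(-0.5120664257049731), array([-0.34,  0.24]), array([ 11,  12,  23,  22, 411], dtype=int32))
9.1 (np.float64(0.5462529285779472), array([0.03, 0.01]), array([  8,   3,  21,  14, 204], dtype=int32)) [-0.2  0.8  0.4]
9.15 (np.float64(0.5582539540208185), array([-0.33, -0.18]), array([  9,   3,  20,  13, 182], dtype=int32)) [-0.3 -0.9  0.5]
9.2 (np.float64(0.566008706396398), array([0.09, 0.05]), array([  9,   3,  21,  12, 166], dtype=int32)) [-0.2 -0.1  0.1]
```

```bash
python3 -m jog '{"dp":[[5,-12,0],[9,-19,0],[12,-25,0],[16,-30.5,0],[19,-35.5,0],[22,-40,0],[25,-44,0],[27,-47.5,0],[29,-50.5,0],[31,-53,0]],"delta_rot":[[0,0,0],[0,0,0],[0,0,0],[0,0,0],[0,0,0],[0,0,0],[0,0,0],[0,0,0],[0,0,0],[0,0,0]],"gripper":[-1,-1,-1,-1,-1,-1,-1,-1,-1,-1]}'; python3 - <<'E'
from fit import *
for k in range(2):
    im=robot.camera("side");o=robot.get_obs();a,e,s=fit(im,(225,95,275,152),.038);print(o['time'],a,e,s,'y',H[1]+.46*np.sin(a),'x',H[0]-.46*np.cos(a),o['position'].round(4),o['ft_force'].round(1))
cv2.imwrite("pics/c6.png",cv2.resize(im[90:170,200:300],(750,600),interpolation=2)[:,:,::-1])
E
```

```text
time: 10.2
position: [0.555, 0.3343, 0.0775]
tool_rot: [1.0, -0.0, -0.0, 0.0]
ft_force: [0.0, 0.6, 0.3]
grip_width: 0.0006
grip_force: 0.0
10.25 0.6871104620286698 [-0.53 -0.39] [ 20  20  20  13 203] y 0.25578075232637226 x 0.5523822381097139 [0.5555 0.3347 0.0776] [ 0.6  0.  -0.2]
10.3 0.6942951232988751 [-0.05 -0.04] [ 20  20  20  12 194] y 0.25832819277099656 x 0.5544877442857756 [0.5553 0.3344 0.0776] [-0.1 -1.   0.6]
```

View pics/c6.png

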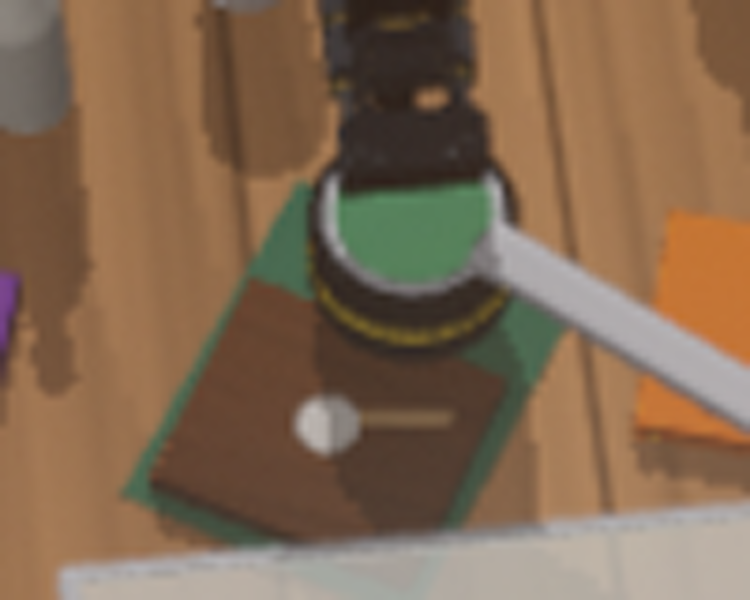

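```bash
python3 -m jog '{"dp":[[2,-3,0],[4,-5.5,0],[6,-8,0],[8,-10,0],[9,-12,0],[10,-13.5,0],[11,-15,0],[12,-16,0]],"delta_rot":[[0,0,0],[0,0,0],[0,0,0],[0,0,0],[0,0,0],[0,0,0],[0,0,0],[0,0,0]],"gripper":[-1,-1,-1,-1,-1,-1,-1,-1]}'; cat > l.py <<'E'
from fit import *
for k in range(2):
    im=robot.camera("side");o=robot.get_obs();a,e,s=fit(im,(225,85,285,152),.038);print(o['time'],'a',a.round(4),e,s,'xy',(H[0]-.46*np.cos(a)).round(4),(H[1]+.46*np.sin(a)).round(4),o['position'].round(4),o['ft_force'].round(1))
E
python3 l.py
```

```text
time: 11.1
position: [0.5669, 0.3502, 0.0775]
tool_rot: [1.0, -0.0, -0.0, 0.0]
ft_force: [0.7, -0.4, 0.5]
grip_width: 0.0002
grip_force: 0.0
11.15 a 0.7516 [-0.06 -0.05] [ 24  24  21  13 176] xy 0.5719 0.2781 [0.5672 0.3504 0.0776] [ 0.4 -0.2  0.7]
11.2 a 0.7516 [-0.06 -0.05] [ 24  24  21  13 172] xy 0.5719 0.2781 [0.5671 0.3503 0.0776] [-0.1 -0.4  0.7]
```

```bash
python3 -m jog '{"dp":[[-1,1,0],[-2,2,0],[-3.5,4,0],[-6,6.5,0],[-8.5,9.5,0],[-11,12.5,0],[-13.5,15.5,0],[-16,18.5,0],[-18.5,21.5,0],[-21,24.5,0],[-23.5,27.5,0],[-26,30.5,0]],"delta_rot":[[0,0,0],[0,0,0],[0,0,0],[0,0,0],[0,0,0],[0,0,0],[0,0,0],[0,0,0],[0,0,0],[0,0,0],[0,0,0],[0,0,0]],"gripper":[-1,-1,-1,-1,-1,-1,-1,-1,-1,-1,-1,-1]}'; python3 l.py
```

```text
time: 12.4
position: [0.5411, 0.3191, 0.0776]
tool_rot: [1.0, -0.0, 0.0, 0.0]
ft_force: [-0.1, -0.2, -0.9]
grip_width: 0.0008
grip_force: 0.0
12.45 a 0.6621 [-0.17 -0.12] [ 18  32  21  13 167] xy 0.5452 0.2468 [0.5403 0.3187 0.0775] [-0.6 -0.6 -0.6]
12.5 a 0.6621 [-0.17 -0.12] [ 18  32  21  13 174] xy 0.5452 0.2468 [0.5406 0.319  0.0775] [ 0.1 -0.4 -0.3]
```

```bash
python3 -m jog '{"dp":[[-2,3,0],[-4,6,0],[-6,9,0],[-8.5,12,0],[-10.5,15,0],[-12.5,18,0],[-14.5,21,0],[-16.5,24,0],[-18.5,27,0],[-20,29.5,0],[-21.5,32,0],[-23,34.5,0]],"delta_rot":[[0,0,0],[0,0,0],[0,0,0],[0,0,0],[0,0,0],[0,0,0],[0,0,0],[0,0,0],[0,0,0],[0,0,0],[0,0,0],[0,0,0]],"gripper":[-1,-1,-1,-1,-1,-1,-1,-1,-1,-1,-1,-1]}'; python3 l.py
```

```text
time: 13.7
position: [0.5179, 0.285, 0.0776]
tool_rot: [1.0, -0.0, 0.0, -0.0]
ft_force: [-0.4, 0.1, 0.1]
grip_width: 0.0008
grip_force: 0.0
13.75 a 0.5781 [-0.23 -0.13] [ 13  39  20  14 152] xy 0.5227 0.2154 [0.5174 0.2846 0.0775] [-0.5  0.6 -1.2]
13.8 a 0.5781 [-0.23 -0.13] [ 13  39  20  14 157] xy 0.5227 0.2154 [0.5176 0.2848 0.0775] [ 0.9 -0.8 -0.3]
```

```bash
python3 -m jog '{"dp":[[0,0,0],[0,0,0],[0,0,0],[0,0,0]],"delta_rot":[[0,0,0],[0,0,0],[0,0,0],[0,0,0]],"gripper":[-1,-1,-1,-1]}'>/dev/null; python3 l.py
```

```text
14.25 a 0.566 [0.09 0.05] [ 12  42  21  12 182] xy 0.5197 0.2107 [0.518  0.2852 0.0775] [-0.2 -0.2 -0.3]
14.3 a 0.566 [0.09 0.05] [ 12  42  21  12 179] xy 0.5197 0.2107 [0.518  0.2852 0.0776] [ 0.  -0.9 -0.7]
```

```bash
python3 -m jog '{"dp":[[-1,2.5,0],[-2.5,5,0],[-4,7.5,0],[-5,10,0],[-6,12,0],[-7,14,0],[-8,16,0],[-9,17.8,0],[-10,19.4,0],[-11,20.8,0],[-12,22,0],[-12.5,23,0]],"delta_rot":[[0,0,0],[0,0,0],[0,0,0],[0,0,0],[0,0,0],[0,0,0],[0,0,0],[0,0,0],[0,0,0],[0,0,0],[0,0,0],[0,0,0]],"gripper":[-1,-1,-1,-1,-1,-1,-1,-1,-1,-1,-1,-1]}'; python3 l.py; python3 -m jog '{"dp":[[0,0,0],[0,0,0],[0,0,0],[0,0,0],[0,0,0],[0,0,0],[0,0,0],[0,0,0]],"delta_rot":[[0,0,0],[0,0,0],[0,0,0],[0,0,0],[0,0,0],[0,0,0],[0,0,0],[0,0,0]],"gripper":[-1,-1,-1,-1,-1,-1,-1,-1]}'>/dev/null; python3 l.py
```

```text
time: 15.5
position: [0.5053, 0.262, 0.0776]
tool_rot: [1.0, -0.0, -0.0, 0.0]
ft_force: [0.4, 0.1, -0.5]
grip_width: 0.0005
grip_force: 0.0
15.55 a 0.6397 [-10.59  -7.03] [ 27  35  22  19 183] xy 0.5389 0.2386 [0.5052 0.2619 0.0775] [ 0.2 -0.7  0. ]
15.6 a 0.6397 [-10.59  -7.03] [ 27  35  22  19 184] xy 0.5389 0.2386 [0.5054 0.262  0.0776] [-0.2  0.1 -0. ]
16.45 a 0.4871 [0.07 0.03] [  8  49  21  13 217] xy 0.5015 0.1793 [0.5054 0.2621 0.0776] [ 0.5 -0.1 -0. ]
16.5 a 0.4871 [0.07 0.03] [  8  49  21  13 217] xy 0.5015 0.1793 [0.5055 0.2621 0.0776] [-0.2  0.2 -0.3]
```

```bash
sed -i 's/(225,85,285,152)/(226,118,256,158)/' l.py; python3 -m jog '{"dp":[[0,-5,0],[0,-15,0],[0,-30,0],[0,-40,-10],[0,-45,-50],[0,-45,-100],[0,-45,-140],[0,-45,-140]],"delta_rot":[[0,0,0],[0,0,0],[0,0,0],[0,0,0],[0,0,0],[0,0,0],[0,0,0],[0,0,0]],"gripper":[-1,-1,-1,-1,-1,-1,-1,-1]}'; python3 l.py; python3 - <<'E'
from fit import *
for c in("side","top"):
    im=robot.camera(c);cv2.imwrite(f"pics/f_{c}.png",im[:,:,::-1])
    try:
        b=(226,118,256,160) if c=="side" else (185,175,235,225)
        i=im.astype(int);u,n=cen(im,(green(im))&(im[:,:,1]>110),b);print(c,u,n,onz(c,u,.105))
    except Exception as e:print(c,e)
a=cv2.imread("pics/f_side.png")[90:190,190:310];t=cv2.imread("pics/f_top.png")[140:240,150:270]
cv2.imwrite("pics/c7.png",np.hstack([cv2.resize(i,(400,333),interpolation=2) for i in(a,t)]))
E
```

```text
time: 17.3
position: [0.5094, 0.31, 0.2251]
tool_rot: [1.0, 0.001, 0.007, -0.003]
ft_force: [1.1, 0.0, -0.3]
grip_width: 0.0001
grip_force: 0.0
17.35 a 0.4871 [0.07 0.03] [  7  10  21  19 311] xy 0.5015 0.1793 [0.5074 0.3091 0.2219] [0.  0.6 0.1]
17.4 a 0.4871 [0.07 0.03] [  7  10  21  19 313] xy 0.5015 0.1793 [0.5058 0.3082 0.2194] [ 0.2 -0.4 -0.5]
side [243.00641026 136.86858974] 312 [0.50298853 0.18130853]
top [204.67475728 191.99514563] 412 [0.50363162 0.1842937 ]
```

View pics/c7.png

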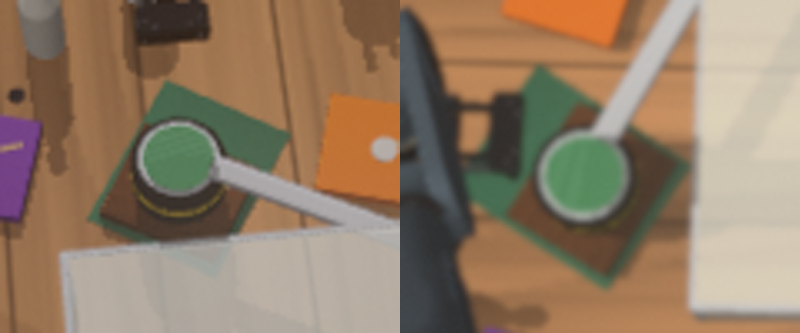

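The lens is free, at rest and within about 3 mm of the spot in both views. I'll wait a little over a second and hand in.

```bash
python3 -m jog '{"dp":[[0,0,0],[0,0,0],[0,0,0],[0,0,0],[0,0,0],[0,0,0],[0,0,0],[0,0,0],[0,0,0],[0,0,0],[0,0,0],[0,0,0]],"delta_rot":[[0,0,0],[0,0,0],[0,0,0],[0,0,0],[0,0,0],[0,0,0],[0,0,0],[0,0,0],[0,0,0],[0,0,0],[0,0,0],[0,0,0]],"gripper":[-1,-1,-1,-1,-1,-1,-1,-1,-1,-1,-1,-1]}'>/dev/null; python3 l.py; python3 -c "
from h import *
im=robot.camera('top');u,n=cen(im,green(im)&(im[:,:,1]>110),(185,175,235,225));print(u,onz('top',u,.105))
print(robot.hand_in())"
```

```text
18.75 a 0.4871 [0.07 0.03] [  7  10  21  19 311] xy 0.5015 0.1793 [0.5055 0.3072 0.2176] [-0.6 -1.1 -0.5]
18.8 a 0.4871 [0.07 0.03] [  7  10  21  19 313] xy 0.5015 0.1793 [0.5054 0.3072 0.2175] [ 1.2  0.5 -0.2]
[204.67475728 191.99514563] [0.50363162 0.1842937 ]
the job is handed in; nothing more can be done
None
```

The magnifier is at rest and untouched, with its lens about 3 mm from the white spot by the cameras; I handed the job in at about 19 s of the 38 s, but no verdict came back. The head coasted about 0.1 m past the spot, stayed short of the left end stop, and I pushed it back. Contact force was only sampled at the end of each move, and no reading was above 1.5 N per axis.

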